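# Test the bench trip switch and set it again

### The arm

A 6-joint arm with a two-finger parallel gripper is mounted at the origin on a cart in front of the work surface, level with it; the furniture and walls round the work are solid. World frame = base frame: x ahead of the robot, y to its left, z up, the work surface at z = 0. Lengths are in m, angles in rad, forces in N, time in s.
With the tool pointing down it reaches from about 0.35 to 0.975 m from the base axis. Payload 7.1 kg.
Tool frame: the origin (TCP) lies midway between the tips of the shut fingers; the grasp point (between the pads) lies 19 mm behind it; z points along the fingers, y is the line along which they close (so a half turn about z gives the same grasp; the last joint's range is limited). The gripper opens to 88 mm and grips with 3 to 60 N. Pads are 20 mm wide; open, the fingers measure 115 mm over their backs; the gripper's body (75 mm by 178 mm) begins 61 mm behind the grasp point.
Start: joints at [-1.201, 0.423, 1.63, -0, 1.089, -0.019], TCP at [0.237, -0.578, 0.223] pointing down, gripper open.
Joint ranges: [-3, 3], [-0.9, 2.11], [0.09, 2.58], [-1.31, 4.45], [0.11, 2.69], [-2.54, 2.54]. Speed limits (rad/s): [2.39, 2.39, 3.01, 3.14, 3.14, 3.14].

### API

Orientations are given as a unit quaternion [w, x, y, z].
In Python, from station import move_pose, movel, movej, command_gripper, wait, inverse_kinematics, read_camera, camera_info, MotionError, job_done, get_time, get_joint_pos, get_qvel, get_effort, get_tcp_pos, get_ee_rot, get_ft_force, get_ft_torque, get_grip_width, get_finger_force gives the robot as it stands. Calls block until the motion is done:
- move_pose(position, orientation): joint-space move of the TCP to a pose.
- movel(position, frame=None, v=0.15, until_force=None): straight line of the TCP; frame=None keeps the orientation; v is the mean speed in m/s. With until_force (N) it stops when the force on the tool has changed by that much, and returns True; else False.
- movej(angles): joint-space move.
- command_gripper(opening): opening from 0.0 (shut) to 1.0 (fully open); the grip force is fixed at half the most; returns when the fingers have stopped.
- wait(seconds).
- inverse_kinematics(position, orientation): joint angles nearest the present ones, or None.
- read_camera(name): name is "side" or "top"; returns the picture (420x560x3 uint8, red, green, blue); there is no depth.
- camera_info(name): a dict with "intrinsics" (3x3 intrinsics, pixels), "T" (4x4, takes a point from camera to world coordinates). Camera axes: x right, y up, looking along -z (the intrinsics and any distortion apply to the point x, -y, -z); pixel columns grow to the right and rows downward; lengths in m; the calibration is good to about 2 mm. A picture is of the moment at which its call begins. camera_info takes no time and is no camera call.
A pose or a line that the arm cannot do raises MotionError and nothing moves.
- job_done(): hands the job in; it is judged then, once.
Readings, each from a call of its own:
- get_time(): time.
- get_joint_pos(): joint angles.
- get_qvel(): joint speeds.
- get_effort(): joint torques, N m.
- get_tcp_pos(): TCP position.
- get_ee_rot(): TCP orientation.
- get_ft_force(): force on the tool from outside, world axes, zero at the start.
- get_ft_torque(): the same for the moment, N m.
- get_grip_width(): opening from 0.0 (shut) to 1.0 (fully open).
- get_finger_force(): force on a finger pad.
Only numpy, scipy, OpenCV 4.12 (cv2) and the standard library are available. Lean on these libraries where they do the work, as an engineer would, in place of code of your own. Each camera call takes 0.05 s, during which the arm holds its last target. There are 200 camera calls.

### The job

Test the trip box that is screwed to the bench: press its round test button and let it go again, so that the standing lever drops forward by itself, then lift the lever back up until it stays up. Let go of it, and leave the sanding block and the tape measure beside the box where they are.

Things in the scene. Friction and masses are not known exactly. Their poses are not given: they have to be found in the camera images.
- trip_box: Flat grey steel box, 164 (x) x 204 (y) x 60 mm high, screwed to the bench. Origin: centre of its underside. x points away from its front (slotted, facing the robot), y to its left, z up; turned about z by up to 0.45 rad. On its top: the button at x 0, y +50 mm; the lever's pivot at x +40, y -45 mm, between two steel cheeks of radius 14 mm (outer faces 42 mm apart, 86 mm above the bench).
- test_button_top (a point): Centre of the top of the round test button: light grey, 36 mm across, 83 mm above the bench, in a dark housing 52 mm across and 12 mm high; the button stands 11 mm proud of its housing. It is pressed straight down; a spring pushes it out again (2 N at first, 6 N fully in).
- test_button (a joint): How far the button is pressed in: 0 out, 0.007 m fully in. From about 0.0055 m the lever is tipped over its balance point and drops by itself. Held in, it keeps the lever from being raised fully; it springs out once let go.
- lever (a joint): Lever angle: 0 up (leaning 15 degrees back past upright, away from the front, against its stop; its weight holds it there), 0.26 upright (balance point), 1.396 rad dropped (pointing to the box's front, 25 degrees above level). Let go, it falls to the side of 0.26 that it is on. No spring; under 1 N lifts it at the grip.
- lever_grip (a point): Grip point on the lever, 58 mm from its pivot, in the middle of its black paddle, which is 24 mm wide along the box's y, 15 mm thick, and runs from 40 to 85 mm from the pivot; below it the shank is 18 mm wide. The lever swings in the box's x-z plane. Held firmly from above it turns stiffly between the pads and may lag 10 mm or more behind them, so push on to its back stop.
- lever_pivot (a point): Point on the lever's pivot axis (which runs along the box's y), in the middle of the lever, 72 mm above the bench; same axes as the box.
- sanding_block: Brown sanding block, 67 x 112 x 36 mm, lying loose on the bench on the left (+y) of the box. Origin: centre of its underside. To be left alone.
- tape_measure: Yellow and black tape measure, 38 x 85 x 66 mm, standing loose on the bench on the right (-y) of the box. Origin: centre of its underside. To be left alone.

How it is judged:
By the outcome, as a careful person would: the job done as asked, in the order asked, and still so for the second after the job is handed in, with the robot touching nothing.
It also fails if it takes over 48 s, if anything falls off the work surface, if the arm or the gripper's body presses on something with over 40 N, if the wrist force passes 120 N, or if a joint passes its speed limit or range.

## Working session

There is one attempt and no reset: what is moved stays moved. The work goes in short steps, each a Python script; the robot and the scene stay as the last script left them, time stands still between calls to the robot, and variables do not carry over. Pictures are saved under pics/ and viewed, at most 10 in all, crops included, and the job is handed in when it is done.

```bash
mkdir -p pics; python3 - <<'E'
from station import *
import cv2,numpy as np
for n in("top","side"):
    i=read_camera(n);cv2.imwrite(f"pics/{n}0.png",i[...,::-1])
    c=camera_info(n);print(n,{k:(v if not hasattr(v,'shape') else np.round(v,4).tolist()) for k,v in c.items()})
print(get_time(),get_tcp_pos(),get_ee_rot())
E
```

```text
top {'intrinsics': [[529.0866, 0.0, 276.2499], [0.0, 529.0866, 209.3031], [0.0, 0.0, 1.0]], 'T': [[-0.0147, 0.9986, -0.0515, 0.4185], [-0.9999, -0.0149, -0.0028, -0.2018], [-0.0036, 0.0514, 0.9987, 1.118], [0.0, 0.0, 0.0, 1.0]]}
side {'intrinsics': [[520.8356, 0.0, 278.7253], [0.0, 520.8356, 215.1014], [0.0, 0.0, 1.0]], 'T': [[-0.8272, 0.3858, -0.4086, -0.0275], [-0.5619, -0.5695, 0.5999, 0.5574], [-0.0013, 0.7259, 0.6878, 0.9409], [0.0, 0.0, 0.0, 1.0]]}
0.1 [ 0.23674138 -0.57789309  0.22200934] [-6.56094582e-04  9.81167639e-01  1.93156970e-01 -1.35658867e-04]
```

View pics/top0.png

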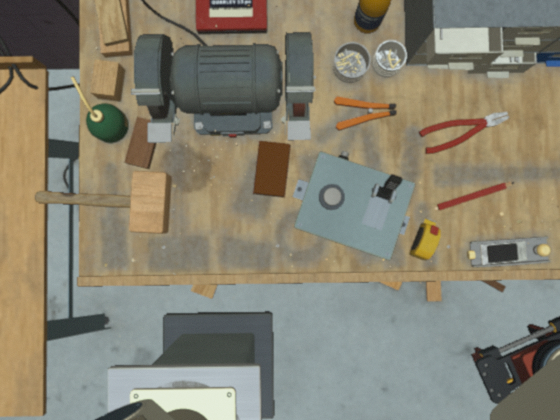

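View pics/side0.png

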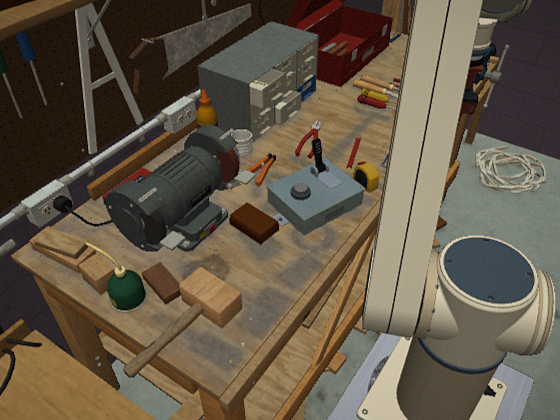

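The top view shows the box top with corners near (319,153), (414,180), (389,258) and (296,228), the button at (331,196) and the lever near (388,188). The side view shows the button at (300,190) and the lever standing at (319,155). Next I measure the box from its mask.

```bash
cat >h.py <<'E'
from station import *
import cv2,numpy as np
def px2plane(n,uv,z):
    c=camera_info(n);K,T=np.array(c["intrinsics"]),np.array(c["T"])
    r=np.linalg.inv(K)@[uv[0],uv[1],1];d=T[:3,:3]@[r[0],-r[1],-r[2]];o=T[:3,3]
    return o+d*(z-o[2])/d[2]
def w2px(n,p):
    c=camera_info(n);K,T=np.array(c["intrinsics"]),np.array(c["T"])
    q=T[:3,:3].T@(np.array(p)-T[:3,3]);q=K@[q[0],-q[1],-q[2]];return q[:2]/q[2]
E
python3 - <<'E'
from h import *
i=cv2.imread("pics/top0.png")
b,g,r=[i[...,k].astype(int) for k in range(3)]
print("box col",i[225,340],"floor wood",i[265,340],"button",i[196,331],"paddle",i[186,392])
m=((b-r>5)&(g>80)).astype(np.uint8)*255
z=np.zeros_like(m);z[140:270,285:425]=m[140:270,285:425]
z=cv2.morphologyEx(z,cv2.MORPH_OPEN,np.ones((9,9)))
c=max(cv2.findContours(z,0,2)[0],key=cv2.contourArea)
c=cv2.convexHull(c)
rect=cv2.minAreaRect(np.array([px2plane("top",p[0],.06)[:2]*1000 for p in c],np.float32));print(rect)
box=cv2.boxPoints(cv2.minAreaRect(c));
# button: dark housing ring
gr=cv2.cvtColor(i,6)
big=cv2.resize(i[140:270,280:450],None,fx=4,fy=4,interpolation=cv2.INTER_CUBIC)
cv2.polylines(big,[((box-[280,140])*4).astype(int)],True,(0,0,255),1)
cv2.imwrite("pics/c1.png",big)
for n,uv in(("top",(331,196)),("side",(300,189))):print(n,px2plane(n,uv,.083))
E
```

```text
box col [145 145 125] floor wood [103 142 161] button [153 159 156] paddle [62 66 65]
((483.3418273925781, -346.76483154296875), (225.58494567871094, 161.52967834472656), 70.05367279052734)
top [ 0.49636785 -0.3066548   0.083     ]
side [ 0.49154478 -0.30046017  0.083     ]
```

View pics/c1.png

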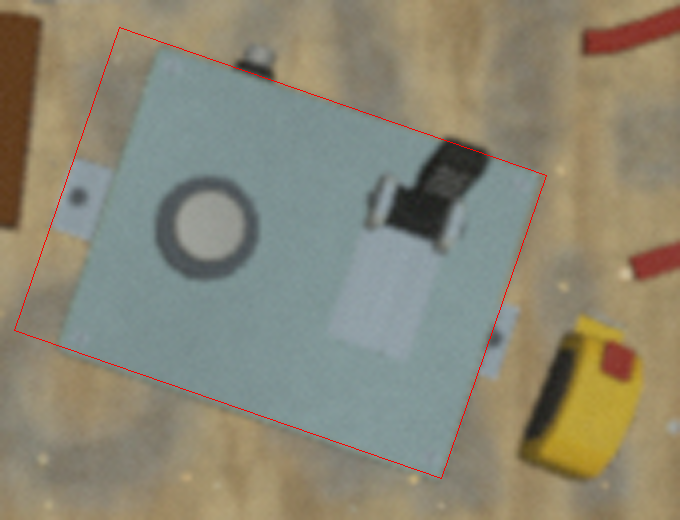

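The crop shows that the left mounting tab spoils the rectangle. The true top corners in crop pixels are (162,47), (546,176), (441,478) and (60,345). The button is at (210,226), and the lever paddle points toward (470,150).

```bash
python3 - <<'E'
from h import *
P=lambda u,v,z:px2plane("top",((u+.5)/4-.5+280,(v+.5)/4-.5+140),z)[:2]
bl,br,fr,fl=[P(u,v,.06) for u,v in((162,47),(546,176),(441,478),(60,345))]
print(np.linalg.norm(bl-br),np.linalg.norm(fl-fr),np.linalg.norm(bl-fl),np.linalg.norm(br-fr))
x=(bl-fl)+(br-fr);y=(bl-br)+(fl-fr)
yx=np.arctan2(x[1],x[0]);yy=np.arctan2(-y[0],y[1]);yaw=(yx+yy)/2
c=(bl+br+fr+fl)/4;R=np.array([[np.cos(yaw),-np.sin(yaw)],[np.sin(yaw),np.cos(yaw)]])
print("yaw",yx,yy,"c",c,"button pred",c+R@[0,.05],"meas",P(210,226,.083))
b=np.r_[P(210,226,.083),.083];print(w2px("side",b))
print("pivot",c+R@[.04,-.045],"lever tip",np.round(w2px("top",np.r_[c+R@[.04+.085*np.sin(.26),-.045],.072+.082])*1,1))
E
```

```text
0.20296098293408069 0.20074695712518703 0.15855766543175684 0.16035125844796894
yaw -0.353090112857889 -0.3463377283351724 c [ 0.47964175 -0.35694139] button pred [ 0.49677321 -0.30996785] meas [ 0.49608915 -0.30885449]
[300.26621153 186.56524882]
pivot [ 0.50180228 -0.41292274] lever tip [396.8 177.9]
```

```bash
cat >>h.py <<'E'
YAW=-0.35;C=np.array([.479,-.3565])
R=np.array([[np.cos(YAW),-np.sin(YAW)],[np.sin(YAW),np.cos(YAW)]])
B=lambda x,y,z:np.r_[C+R@[x,y],z]
Q=lambda ty:np.array([0,np.cos((ty+np.pi/2)/2),np.sin((ty+np.pi/2)/2),0])  # tool down, closing axis at angle ty
E
python3 - <<'E'
from h import *
b=np.array([.496,-.3090,0])
command_gripper(0)
move_pose(b+[0,0,.16],Q(YAW))
movel(b+[0,0,.092],v=.1)
print(get_joint_pos(),get_tcp_pos(),get_ft_force())
print(movel(b+[0,0,.070],v=.015,until_force=12),get_tcp_pos(),get_ft_force())
wait(.3);movel(b+[0,0,.17],v=.1);wait(.3)
print(get_time(),get_ft_force())
i=read_camera("top");cv2.imwrite("pics/top2.png",i[...,::-1])
j=read_camera("side")
cv2.imwrite("pics/c2.png",np.hstack([cv2.resize(i[130:270,270:450],(480,373)),cv2.resize(j[110:250,240:400],(320,280)).repeat(1,0) if 0 else cv2.resize(j[110:250,240:360],(320,373))])[...,::-1])
E
```

```text
[-5.77679886e-01  5.41269597e-01  1.79908573e+00  3.08857214e-09
  8.00679360e-01 -2.27537318e-01] [ 0.49626447 -0.30928867  0.09229957] [-0.57041543 -1.13108536  0.04208533]
True [ 0.49604618 -0.3090215   0.07637939] [-1.03822331  1.07240474  6.74599332]
6.4083 [-0.13108207 -0.07185637  0.39876216]
```

View pics/c2.png

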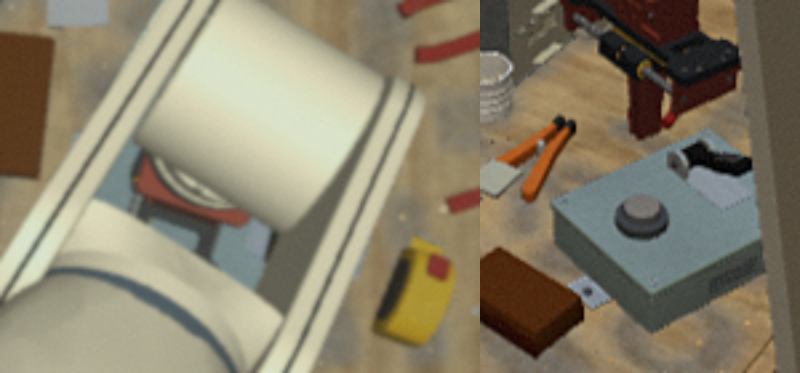

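The lever has dropped forward and the button has sprung back out. Next I grip the paddle across its width and follow the arc up.

```bash
python3 - <<'E'
from h import *
def g(t,dz=0):
    p=t-.262;return B(.04-.058*np.sin(p),-.045,.072+.058*np.cos(p)-.019+dz)
q=Q(YAW-np.pi/2)
command_gripper(.6)
move_pose(g(1.396,.09),q)
print(movel(g(1.396),v=.08,until_force=10),get_tcp_pos(),g(1.396))
command_gripper(0)
print("w",get_grip_width(),get_finger_force(),get_ft_force())
for t in np.arange(1.2,-.3,-.2):
    s=movel(g(t),v=.06,until_force=25);f=get_ft_force()
    print(round(t,2),s,np.round(f,1),np.round(get_tcp_pos()-g(t),4))
    if s: break
print(get_time(),get_grip_width())
j=read_camera("side");i=read_camera("top")
cv2.imwrite("pics/c3.png",np.hstack([cv2.resize(i[130:270,270:450],(480,373)),cv2.resize(j[110:250,240:360],(320,373))])[...,::-1])
E
```

```text
False [ 0.45211074 -0.39476583  0.07808366] [ 0.45177627 -0.39446687  0.07753625]
w 0.2695596421014903 29.99439150094986 [0.69255608 2.37394563 2.52341984]
1.2 False [-0.7  0.3  0. ] [0.0001 0.0001 0.0003]
1.0 False [-0.9  1.7  0.5] [0.0004 0.     0.0004]
0.8 False [-1.9  3.1 -0.9] [ 0.0006 -0.      0.0004]
0.6 False [-2.1  4.  -1. ] [0.0002 0.0001 0.0001]
0.4 False [-2.1  3.3  0.1] [0.0001 0.0002 0.0002]
0.2 False [-2.5  4.8  2.5] [0.0003 0.0001 0.0005]
0.0 False [2.5 5.1 3.4] [ 0.0016 -0.0004  0.0011]
-0.2 False [-0.4  0.4 -0.4] [ 0.0002 -0.0007  0.0002]
13.2833 0.006426037887459187
```

View pics/c3.png

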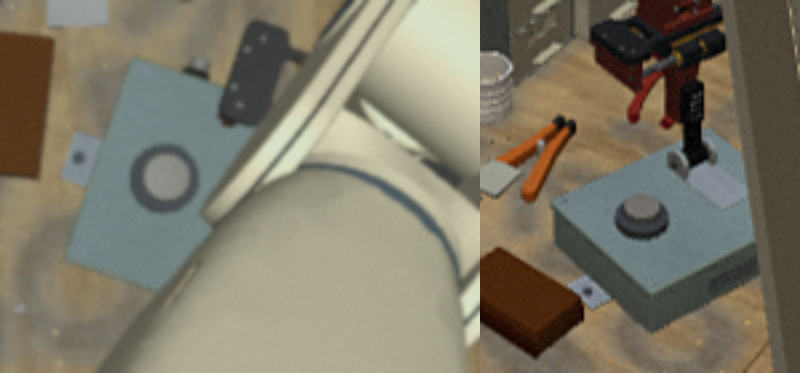

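The lever is up and slipped out of the closing pads, so the fingers are now behind it. I back away from it, rise clear and check.

```bash
python3 - <<'E'
from h import *
p=get_tcp_pos();d=np.r_[R@[.05,0],0]
movel(p+d,v=.08);movel(p+d+[0,0,.14],v=.15)
movej([-1.201,.423,1.63,0,1.089,-.019]);wait(.5)
j=read_camera("side");i=read_camera("top");print(get_time(),get_ft_force())
a=cv2.imread("pics/top0.png")
cv2.imwrite("pics/c4.png",np.hstack([cv2.resize(i[130:270,240:450],(480,320)),cv2.resize(j[110:250,240:360],(320,320))])[...,::-1])
for n,im,z in(("top",i,a),("side",j,cv2.imread("pics/side0.png"))):
    dd=np.abs(im[...,::-1].astype(int)-z).max(2); dd=dd[140:270,240:450] if n=="top" else dd[110:260,220:380]
    print(n,(dd>30).sum())
E
```

```text
17.2 [ 1.01567539 -0.66656532  0.60815634]
top 0
side 0
```

View pics/c4.png

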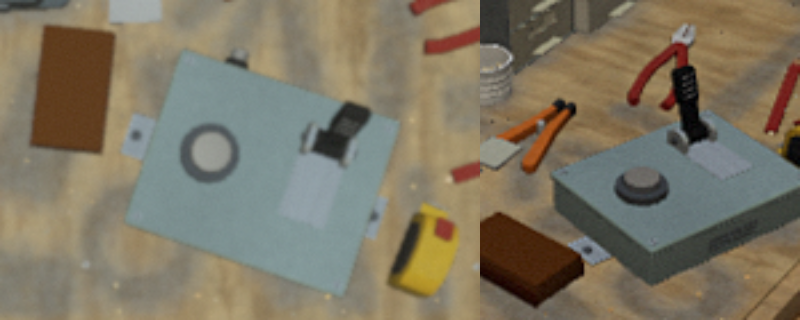

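The scene matches the starting pictures: the lever is up against its stop, and the block and tape measure have not moved.

```bash
python3 -c "
from station import *
print(job_done())"
```

```text
the job is handed in; nothing more can be done
None
```

The button was pressed and released, the lever dropped by itself and was lifted back up to stay against its stop, the sanding block and tape measure were not moved, and the job was handed in at about 17 s.

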